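# Find the loose jam jar at the berry stall

### The job

Two sealed gift boxes with a jam jar inside stand side by side on the cork mat. Take the one on the robot's left first: lift it, tip it endways by about 30 degrees to tell whether its jar slides, level it again, then do the same with the right-hand one (each may be put in its place straight after its check). The box whose jar slides goes flat into the grey repacking crate, the box whose jar is firm goes flat on the middle of the wooden display board; set both down right way up without dropping them.

Things in the scene. Friction and masses are not known exactly. Their poses are not given: they have to be found in the camera images.
- box_1: Sealed brown card gift box, stiff, clear window lid, 130 (x) x 56 (y) x 54 mm high, 0.3 kg in all; origin: centre of its underside. Starts flat on a 3 mm cork mat, long way roughly away from the robot, the one on the robot's left (+y) of two alike 130 to 160 mm apart. Either may hold the loose jar (drawn afresh each time; only tipping shows it).
- box_2: Sealed brown card gift box, stiff, clear window lid, 130 (x) x 56 (y) x 54 mm high, 0.3 kg in all; origin: centre of its underside. Starts flat on a 3 mm cork mat, long way roughly away from the robot, the one on the robot's right (-y) of two alike 130 to 160 mm apart. Either may hold the loose jar (drawn afresh each time; only tipping shows it).
- jar_1 (a joint): Jar in box_1: its place along the box, m; 0 = middle, + towards box +x. 0.16 kg, dark grey lid 40 mm across, seen through the window. A firm jar stays within 4 mm of the middle. A loose one slides 36 mm to the lower end when tipped over 15 degrees and stays there once level; end to end this changes the moment on the gripper by 0.11 N m.
- jar_2 (a joint): Jar in box_2: its place along the box, m; 0 = middle, + towards box +x. 0.16 kg, dark grey lid 40 mm across, seen through the window. A firm jar stays within 4 mm of the middle. A loose one slides 36 mm to the lower end when tipped over 15 degrees and stays there once level; end to end this changes the moment on the gripper by 0.11 N m.
- crate: Open grey plastic crate, fixed, 240 (x) x 180 (y) x 45 mm high outside, walls and floor 5 mm thick. Origin: centre of its underside. On one side of the mat, left or right.
- board: Wooden display board, fixed, 220 (x) x 160 (y) x 20 mm thick. Origin: centre of its underside, so its top is 20 mm above. On the other side of the mat from the crate.

How it is judged:
On the way, in this order (a step that is already met when the one before it is completed fails the run):
1. the left-hand box is lifted off the mat and tipped endways by more than 17 degrees (height (world z) of box_1 above 0.04 m and (angle between box_1's own x axis and vertical below 1.271 rad or angle between box_1's own x axis and vertical above 1.871 rad)), for 0.1 s.
2. then the right-hand box is lifted and tipped endways by more than 17 degrees (height (world z) of box_2 above 0.04 m and (angle between box_2's own x axis and vertical below 1.271 rad or angle between box_2's own x axis and vertical above 1.871 rad)), for 0.1 s.
At the end, for the whole second after the job is handed in: The box whose jar slid (over 10 mm off middle) lies flat on the crate floor, wholly inside; the box with the firm jar (within 6 mm of middle) lies flat on the board, its centre within 60 mm of the board's along each side; both right way up within 8 degrees and still ((((value of joint jar_1 above 0.01 m or value of joint jar_1 below -0.01 m) and value of joint jar_2 between -0.006 and 0.006 m and angle between each of box_1, box_2's own z axis and vertical below 0.15 rad and linear speed of each of box_1, box_2 below 0.02 m/s and angular speed of each of box_1, box_2 below 0.15 rad/s and x of box_1 in the frame of crate between -0.09 and 0.09 m and y of box_1 in the frame of crate between -0.065 and 0.065 m and z of box_1 in the frame of crate between -0.005 and 0.02 m and x of box_2 in the frame of board between -0.06 and 0.06 m and y of box_2 in the frame of board between -0.06 and 0.06 m and z of box_2 in the frame of board between 0.012 and 0.03 m) or ((value of joint jar_2 above 0.01 m or value of joint jar_2 below -0.01 m) and value of joint jar_1 between -0.006 and 0.006 m and angle between each of box_2, box_1's own z axis and vertical below 0.15 rad and linear speed of each of box_2, box_1 below 0.02 m/s and angular speed of each of box_2, box_1 below 0.15 rad/s and x of box_2 in the frame of crate between -0.09 and 0.09 m and y of box_2 in the frame of crate between -0.065 and 0.065 m and z of box_2 in the frame of crate between -0.005 and 0.02 m and x of box_1 in the frame of board between -0.06 and 0.06 m and y of box_1 in the frame of board between -0.06 and 0.06 m and z of box_1 in the frame of board between 0.012 and 0.03 m))); the robot touches nothing.
It fails at once if the left-hand box is dropped (it moves freely faster than 0.75 m/s) (linear speed of box_1 above 0.75 m/s and contact force between the fingers and box_1 below 0.2 N).
It fails at once if the right-hand box is dropped (it moves freely faster than 0.75 m/s) (linear speed of box_2 above 0.75 m/s and contact force between the fingers and box_2 below 0.2 N).
It also fails if it takes over 72 s, if anything falls off the work surface, if the arm or the gripper's body presses on something with over 40 N, if the wrist force passes 120 N, or if a joint passes its speed limit or range.

### The arm

A 6-joint arm with a two-finger parallel gripper is mounted at the origin on the work surface. World frame = base frame: x ahead of the robot, y to its left, z up, the work surface at z = 0. Lengths are in m, angles in rad, forces in N, time in s.
With the tool pointing down it reaches from about 0.375 to 0.75 m from the base axis. Payload 9 kg.
Tool frame: the origin (TCP) lies at the very end of the fingers, on their centre line; the grasp point (between the pads) lies 19 mm behind it; z points along the fingers, y is the direction in which the jaws open and shut (so a half turn about z gives the same grasp; the last joint's range is limited). The gripper opens to 85 mm and grips with 20 to 120 N. Pads are 22 mm wide; open, the fingers measure 114 mm over their backs; the gripper's body (76 mm by 85 mm) begins 54 mm behind the grasp point. The pads swing forward as they close: fully open they stand 13 mm farther back than shut.
Start: joints at [0.898, 0.104, 0.097, 1.564, 0, 1.353], TCP at [0.264, 0.539, 0.231] pointing down, gripper open.
Joint ranges: [-2.99, 2.99], [-0.84, 1.86], [-1.1, 1.16], [-1.84, 2.11], [-1.51, 1.56], [-3.14, 3.14]. Speed limits (rad/s): [2.22, 2.22, 2.57, 3.14, 3.14, 3.14].

### API

Orientations are given as a unit quaternion [x, y, z, w].
In Python, from workcell import ctrl gives the robot as it stands. The module is installed in compiled form; this text tells all that it offers.
- The arm moves only by the shell command python3 -m pendant 'ROWS' [OPENING]. ROWS is text: rows parted by semicolons, each of 6 numbers parted by spaces: the shift along the tool's x, y, z in cm, then the turn, a rotation vector about the tool's x, y, z in degrees. In form: x y z ax ay az; .... A call has 1 to 12 rows; each row shifts and turns the pose as measured when the row begins, along the tool's axes as they then stand; what a row does not reach is not made up. A row lasts 1/10 s, in which the tool goes at most 50 mm and 8.59 degrees, less where a joint would pass 70% of its speed; a pose out of reach is approached as far as the arm can. A call with a gripper value outside its range is refused whole. OPENING is the closure, from 0 (fully open) to 1 (shut), set as the call begins (- or left out, the last holds). The fingers move at their own pace and stop on an object; the grip force is fixed at half the most. Time passes only in rows, so rows that do not move let the fingers close. It gives the time, the measured TCP pose, the force and the opening at its end, in the units of the state.
- ctrl.get_state(): the state, without advancing time (a new reading comes with each control period).
- ctrl.grab_frame(name): name is "side" or "top"; returns a dict with "color" (384x512x3 uint8, red, green, blue), "fx", "fy", "cx", "cy" (pixels), "rvec" (rotation vector, rad) and "tvec" (3), from world to camera coordinates, as OpenCV has them. Camera axes: x right, y down, z forward; pixel columns grow to the right and rows downward; lengths in m; the calibration is good to about 2 mm. A picture is of the moment at which its call begins. There is no depth.
- ctrl.job_done(): hands the job in, once; it reports no verdict.
Trained networks look in a picture, given as the dict that the camera call returned (one of the last four; its "shot" number tells which), for a name from the list of things; names that differ only in an ending like _2 or _b are one class to them, and where a whole thing is asked for, a point or a joint stands for the part that bears it (a point fixed in the world has none). Each returns a list of dicts, best first, with "p" (0 to 1); they miss things now and then, are a little off and sometimes report something else, mostly with a low value. They report only what shows in the picture. A call takes as long as a camera call.
- ctrl.trace(name, picture): "region" (384x512 bool, what is visible of it) and "location" ([column, row] in pixels, amid what is visible of it).
- ctrl.place_of(name, picture): "location" ([column, row] in pixels: a listed point, or the origin of a listed thing).
The state is a dict: "time": time; "qpos": joint angles; "joint_vel": joint speeds; "joint_torque": joint torques, N m; "eef_pos": TCP position; "ee_rot": TCP orientation; "contact_force": force on the tool from outside, world axes, zero at the start; "moment": the same for the moment, N m; "opening": opening from 0.0 (shut) to 1.0 (fully open).
Only numpy, scipy, OpenCV 4.12 (cv2) and the standard library are available. Lean on these libraries where they do the work, as an engineer would, in place of code of your own. Each camera call takes 0.05 s, during which the arm holds its last target.

## Working session

There is one attempt and no reset: what is moved stays moved. The work goes in short steps, Python scripts to look and compute and a shell command to move; the robot and the scene stay as the last step left them, time stands still between calls to the robot, and variables do not carry over. Pictures are saved under pics/ and viewed, and the job is handed in when it is done.

```bash
mkdir -p pics
cat > h.py <<'E'
import numpy as np, cv2
from workcell import ctrl
from scipy.spatial.transform import Rotation as R
def shot(name,fn=None):
    p=ctrl.grab_frame(name)
    if fn: cv2.imwrite('pics/'+fn,cv2.cvtColor(p['color'],cv2.COLOR_RGB2BGR))
    return p
def K(p): return np.array([[p['fx'],0,p['cx']],[0,p['fy'],p['cy']],[0,0,1]])
def back(p,uv,z):
    Rm=cv2.Rodrigues(np.array(p['rvec'],float))[0]; t=np.array(p['tvec'],float).ravel()
    d=Rm.T@np.linalg.inv(K(p))@np.array([uv[0],uv[1],1.]); c=-Rm.T@t
    return c+d*(z-c[2])/d[2]
def proj(p,X):
    return cv2.projectPoints(np.atleast_2d(np.array(X,float)),np.array(p['rvec'],float),np.array(p['tvec'],float),K(p),None)[0].reshape(-1,2)
E
python3 - <<'E'
from h import *
np.set_printoptions(precision=4,suppress=True)
s=ctrl.get_state()
print({k:np.round(v,3) for k,v in s.items()})
print(R.from_quat(s['ee_rot']).as_matrix())
a=shot('top','top0.png');b=shot('side','side0.png')
for p,n in((a,'top'),(b,'side')):
    Rm=cv2.Rodrigues(np.array(p['rvec'],float))[0];print(n,'cam',-Rm.T@np.array(p['tvec'],float).ravel())
    for nm in('box_1','jar_1','crate','board'):
        for r in ctrl.trace(nm,p)[:3]:
            rg=r['region'].astype(np.uint8);rect=cv2.minAreaRect(cv2.findNonZero(rg))
            print(n,nm,round(r['p'],2),np.round(r['location'],1),int(rg.sum()),rect)
        for r in ctrl.place_of(nm,p)[:3]: print('   place',nm,round(r['p'],2),np.round(r['location'],1))
E
```

```text
{'time': np.float64(0.0), 'qpos': array([0.898, 0.105, 0.096, 1.564, 0.   , 1.353]), 'joint_vel': array([ 0.   ,  0.   , -0.001, -0.001,  0.   ,  0.001]), 'joint_torque': array([  0.002, -55.692,  50.365,   0.017,  -0.   ,  -0.   ]), 'eef_pos': array([0.263, 0.539, 0.231]), 'ee_rot': array([ 0.225,  0.974, -0.001, -0.   ]), 'contact_force': array([0.077, 0.253, 0.083]), 'moment': array([0.04 , 0.032, 0.046]), 'opening': np.float64(1.001)}
[[-0.8984  0.4393 -0.0008]
 [ 0.4393  0.8984 -0.001 ]
 [ 0.0003 -0.0013 -1.    ]]
top cam [0.4011 0.0195 1.1308]
top box_1 0.9 [285.3 167.7] 888 ((284.97381591796875, 167.8035125732422), (45.06782531738281, 20.088884353637695), 82.40535736083984)
top box_1 0.57 [236.2 168.8] 829 ((235.69996643066406, 168.39999389648438), (45.39625930786133, 19.091882705688477), 81.8698959350586)
   place box_1 0.95 [237.2 171.4]
   place box_1 0.91 [282.9 168. ]Traceback (most recent call last):
  File "<stdin>", line 13, in <module>
ValueError: it knows: board, box, crate
```

Run:
```python
from h import *
np.set_printoptions(precision=4,suppress=True)
a=shot('top');b=shot('side')
for p,n in((a,'top'),(b,'side')):
    cv2.imwrite(f'pics/{n}1.png',cv2.resize(cv2.cvtColor(p['color'],cv2.COLOR_RGB2BGR),None,fx=1.5,fy=1.5,interpolation=cv2.INTER_CUBIC))
    for nm,zt,zo in(('box_1',.057,.003),('crate',.045,0),('board',.02,0)):
        for r in ctrl.trace(nm,p)[:3]:
            rg=r['region'].astype(np.uint8);rect=cv2.minAreaRect(cv2.findNonZero(rg))
            print(n,nm,round(r['p'],2),np.round(r['location'],1),int(rg.sum()))
            if n=='top':
                c=cv2.boxPoints(rect); print('   corners',[np.round(back(p,q,zt)[:2],3).tolist() for q in c],'ctr',back(p,rect[0],zt)[:2])
        for r in ctrl.place_of(nm,p)[:3]: print('   place',nm,round(r['p'],2),np.round(r['location'],1),back(p,r['location'],zo))
```

```text
top box_1 0.98 [235.4 167.9] 889
   corners [[0.646, 0.102], [0.652, 0.043], [0.514, 0.03], [0.509, 0.089]] ctr [0.5797 0.066 ]
top box_1 0.91 [283.2 166.4] 924
   corners [[0.646, -0.04], [0.653, -0.102], [0.517, -0.116], [0.509, -0.056]] ctr [ 0.5808 -0.0784]
   place box_1 0.96 [283.4 169.1] [ 0.585  -0.0787  0.003 ]
   place box_1 0.95 [238.1 169.5] [0.5863 0.0616 0.003 ]
top crate 0.75 [377.3 188.5] 5136
   corners [[0.41, -0.229], [0.652, -0.27], [0.625, -0.467], [0.383, -0.422]] ctr [ 0.5161 -0.3466]
   place crate 0.65 [373.2 187.3] [ 0.523  -0.3567  0.    ]
top board 0.91 [144.2 184.4] 3949
   corners [[0.658, 0.439], [0.671, 0.273], [0.448, 0.252], [0.437, 0.414]] ctr [0.5522 0.3446]
   place board 0.86 [145.  184.3] [0.5463 0.3478 0.    ]
side box_1 0.72 [253.4 180.8] 1273
side box_1 0.67 [280.7 209.9] 1443
   place box_1 0.96 [281.9 214.5] [ 0.5847 -0.0783  0.003 ]
   place box_1 0.66 [254.  183.5] [0.586  0.0644 0.003 ]
side crate 0.96 [328.1 297.4] 8438
   place crate 0.72 [327.9 301.1] [ 0.5205 -0.3553  0.    ]
side board 0.68 [197.1 134.2] 2435
   place board 0.61 [198.5 136. ] [0.5553 0.3496 0.    ]
```

View pics/top1.png

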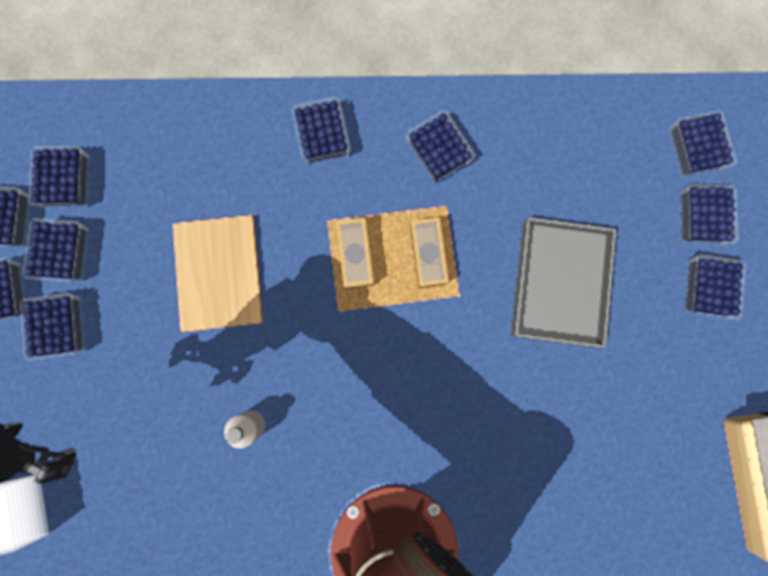

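View pics/side1.png

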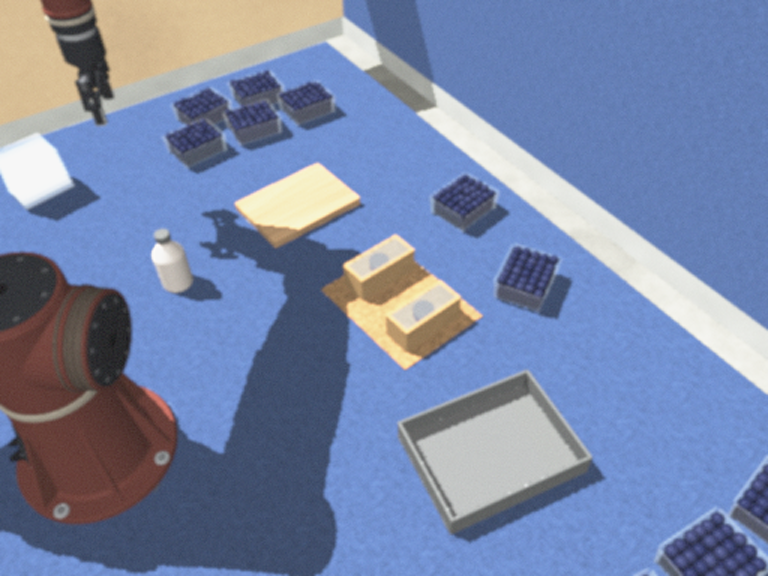

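The top view shows the board on the left, centred near (217,272). The crate is on the right, near (565,282), and the boxes are at (354,252) and (429,252). Both jar lids look central. Next I fit poses using the masks from both views.

```bash
cat >> h.py <<'E'
from scipy.optimize import minimize
def hull(p,x,y,yaw,z0,size):
    L,W,H=size;c,s=np.cos(yaw),np.sin(yaw)
    P=[[x+c*a*L/2-s*b*W/2,y+s*a*L/2+c*b*W/2,z0+h*H] for a in(-1,1) for b in(-1,1) for h in(0,1)]
    q=proj(p,P); return cv2.convexHull(q.astype(np.float32))
def mask(h,S=4):
    m=np.zeros((384*S,512*S),np.uint8); cv2.fillConvexPoly(m,np.round((h.reshape(-1,2)+.5)*S*16).astype(np.int32),1,shift=4); return m
def fit(views,x0,z0,size):
    # views: list of (pic, region)
    V=[(p,cv2.resize(r.astype(np.uint8),None,fx=4,fy=4,interpolation=cv2.INTER_NEAREST)) for p,r in views]
    def f(v):
        e=0
        for p,r in V:
            m=mask(hull(p,*v,z0,size)); e+=1-(m&r).sum()/max(1,(m|r).sum())
        return e/len(V)
    sim=np.array([x0,np.add(x0,[.01,0,0]),np.add(x0,[0,.01,0]),np.add(x0,[0,0,.08])])
    r=minimize(f,x0,method='Nelder-Mead',options=dict(initial_simplex=sim,xatol=1e-4,fatol=1e-4))
    return r.x,r.fun
E
cat > loc.py <<'E'
from h import *
np.set_printoptions(precision=4,suppress=True)
a=shot('top');b=shot('side')
def m(n,p): return ctrl.trace(n,p)
for nm,z0,size,g in(('box_1',.003,(.13,.056,.054),(.583,.063,.09)),('box_2',.003,(.13,.056,.054),(.583,-.079,.09)),('crate',0,(.24,.18,.045),(.52,-.355,-.1)),('board',0,(.22,.16,.02),(.55,.348,.08))):
    vs=[]
    for p in(a,b):
        for r in m(nm,p):
            rr=mask(hull(p,*g,z0,size),1)
            iou=(rr&r['region']).sum()/(rr|r['region']).sum()
            if iou>.4: vs.append((p,r['region']));break
    print(nm,len(vs),fit(vs,g,z0,size),[fit([v],g,z0,size) for v in vs])
E
python3 loc.py
```

```text
box_1 2 (array([0.5829, 0.0666, 0.1134]), np.float64(0.05670288995446515)) [(array([0.5848, 0.0671, 0.1102]), np.float64(0.04927290696032749)), (array([0.5808, 0.0646, 0.1153]), np.float64(0.03936260552475146))]
box_2 2 (array([ 0.5825, -0.0809,  0.1087]), np.float64(0.052899208465240155)) [(array([ 0.5834, -0.0808,  0.1093]), np.float64(0.04645873944119561)), (array([ 0.5797, -0.0822,  0.1021]), np.float64(0.032210260210085884))]
crate 2 (array([ 0.517 , -0.3532, -0.1542]), np.float64(0.026411315253583922)) [(array([ 0.5189, -0.3521, -0.1539]), np.float64(0.015487209387070933)), (array([ 0.5149, -0.354 , -0.1562]), np.float64(0.013797023563456023))]
board 2 (array([0.5527, 0.3464, 0.0963]), np.float64(0.04330884241570643)) [(array([0.5544, 0.3463, 0.0931]), np.float64(0.025609490301086613)), (array([0.5497, 0.3455, 0.088 ]), np.float64(0.05111240366438852))]
```

```bash
python3 -m pendant '0 0 0 0 0 -8.1;0 0 0 0 0 -8.1;0 0 0 0 0 -8.1;0 0 0 0 0 -8.1;0 0 0 0 0 0' 0
cat > go.py <<'E'
import sys
from h import *
# target x y z  yaw(deg) of tool -x axis (box +x), tool down
x,y,z,yaw=map(float,sys.argv[1:5])
s=ctrl.get_state();Rc=R.from_quat(s['ee_rot'])
c,sn=np.cos(np.radians(yaw)),np.sin(np.radians(yaw))
Rt=R.from_matrix(np.array([[-c,-sn,0],[-sn,c,0],[0,0,-1]]).T.reshape(3,3).T)
M=np.array([[-c,-sn,0],[-sn,c,0],[0,0,-1.]]); M=np.column_stack([[-c,-sn,0],[-sn,c,0],[0,0,-1]])
Rt=R.from_matrix(M)
print('t',round(s['time'],2),'pos',np.round(s['eef_pos'],4),'open',round(float(s['opening']),3))
print('shift cm',np.round(Rc.inv().apply(np.array([x,y,z])-s['eef_pos'])*100,2),'turn deg',np.round((Rc.inv()*Rt).as_rotvec(degrees=True),2))
print('F',np.round(s['contact_force'],2),'M',np.round(s['moment'],3),'q',np.round(s['qpos'],2))
E
python3 go.py .583 .066 .16 6.4
```

```text
time: 1.95
eef_pos: [0.2636, 0.539, 0.2313]
ee_rot: [-0.066, 0.998, 0.0, 0.0]
contact_force: [0.5, 0.0, -0.5]
opening: 0.999
t 1.95 pos [0.2636 0.539  0.2313] open 0.999
shift cm [-25.47 -51.08   7.13] turn deg [0.   0.   1.12]
F [ 0.49  0.02 -0.47] M [-0.009 -0.02  -0.027] q [ 0.9   0.1   0.1   1.56 -0.    0.77]
```

```bash
python3 -m pendant '-2.1 -4.2 .5 0 0 0.1;-2.1 -4.2 .5 0 0 0.1;-2.1 -4.2 .5 0 0 0.1;-2.1 -4.2 .5 0 0 0.1;-2.1 -4.2 .5 0 0 0.1;-2.1 -4.2 .5 0 0 0.1;-2.1 -4.2 .5 0 0 0.1;-2.1 -4.2 .5 0 0 0.1;-2.1 -4.2 .5 0 0 0.1;-2.1 -4.2 .5 0 0 0.1;-2.1 -4.2 .5 0 0 0.1;-2.1 -4.2 .5 0 0 0.1'
python3 go.py .583 .066 .11 6.4
```

```text
time: 3.15
eef_pos: [0.5723, 0.0491, 0.1704]
ee_rot: [-0.031, 1.0, 0.002, 0.003]
contact_force: [0.1, 0.3, 0.1]
opening: 0.998
t 3.15 pos [0.5723 0.0491 0.1704] open 0.998
shift cm [-1.14  1.6   6.05] turn deg [ 0.16  0.37 -2.87]
F [0.14 0.35 0.11] M [ 0.058 -0.02  -0.032] q [-0.14  0.01 -0.11  1.44  0.   -0.21]
```

```bash
python3 -m pendant '0 0 0 0 0 0;-.6 .8 3 0 0 -1.4;-.5 .8 2.5 0 0 -1.4;0 0 0 0 0 0;0 0 0 0 0 0'
python3 go.py .583 .066 .085 6.4
```

```text
time: 3.65
eef_pos: [0.5854, 0.0595, 0.1141]
ee_rot: [-0.041, 0.999, 0.001, 0.003]
contact_force: [0.6, -0.4, 0.7]
opening: 0.996
t 3.65 pos [0.5854 0.0595 0.1141] open 0.996
shift cm [0.2  0.67 2.91] turn deg [ 0.09  0.41 -1.67]
F [ 0.57 -0.44  0.72] M [ 0.058 -0.017 -0.034] q [-0.12  0.07 -0.15  1.34  0.   -0.21]
```

```bash
python3 -m pendant '.2 .6 2 0 .4 -1.6;0 0 .7 0 0 0;0 0 0 0 0 0;0 0 0 0 0 0'
python3 go.py .583 .066 .011 6.4
python3 - <<'E'
from h import *
a=shot('top');b=shot('side')
s=ctrl.get_state();u=proj(b,s['eef_pos'])[0];v=proj(a,s['eef_pos'])[0];print(v,u)
def crop(p,c,w=100):
    x,y=int(c[0]),int(c[1]);im=p['color'][max(0,y-w+20):y+w-20,max(0,x-w):x+w];return cv2.resize(im,(400,400*im.shape[0]//im.shape[1]),interpolation=cv2.INTER_CUBIC)
A,B=crop(a,v,70),crop(b,u,70);h=min(len(A),len(B));cv2.imwrite('pics/g1.png',np.hstack([A[:h],B[:h]])[:,:,::-1])
E
```

```text
time: 4.05
eef_pos: [0.5835, 0.066, 0.0883]
ee_rot: [-0.055, 0.998, 0.0, 0.001]
contact_force: [-0.5, -1.2, -0.1]
opening: 0.999
t 4.05 pos [0.5835 0.066  0.0883] open 0.999
shift cm [0.08 0.   7.73] turn deg [ 0.04  0.16 -0.12]
F [-0.51 -1.16 -0.06] M [-0.06  -0.02  -0.026] q [-0.11  0.09 -0.18  1.3   0.   -0.22]
[235.43389456 165.56596373] [252.54191222 162.45113735]
```

View pics/g1.png

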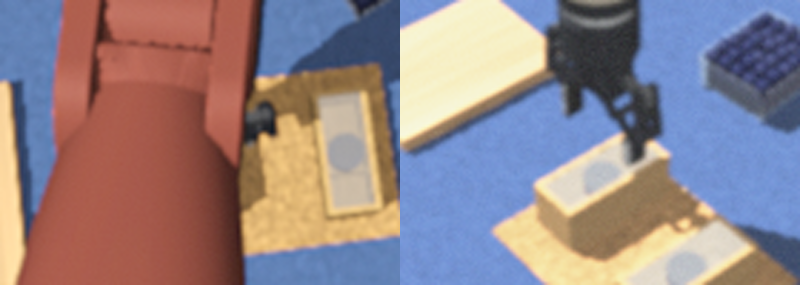

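```bash
python3 -m pendant '.08 0 2 0 0 0;0 0 2 0 0 0;0 0 2 0 0 0;0 0 1.2 0 0 0;0 0 0 0 0 0;0 0 0 0 0 0'
python3 go.py .583 .066 .011 6.4
```

```text
time: 4.75
eef_pos: [0.5866, 0.0649, 0.0189]
ee_rot: [-0.054, 0.999, -0.0, 0.005]
contact_force: [-0.4, -0.2, 1.4]
opening: 1.002
t 4.75 pos [0.5866 0.0649 0.0189] open 1.002
shift cm [0.35 0.15 0.79] turn deg [-0.06  0.59 -0.21]
F [-0.36 -0.22  1.44] M [-0.064  0.005 -0.016] q [-0.11  0.14 -0.26  1.17  0.   -0.22]
```

```bash
python3 -m pendant '.35 .15 .6 0 .6 0;0 0 0 0 0 0;0 0 0 0 0 0'
python3 go.py .583 .066 .011 6.4
python3 -m pendant '0 0 0 0 0 0;0 0 0 0 0 0;0 0 0 0 0 0;0 0 0 0 0 0;0 0 0 0 0 0;0 0 0 0 0 0;0 0 0 0 0 0' 1
python3 go.py .583 .066 .15 6.4
```

```text
time: 5.05
eef_pos: [0.5843, 0.066, 0.015]
ee_rot: [-0.054, 0.999, -0.001, 0.001]
contact_force: [0.3, -0.2, 0.6]
opening: 1.003
t 5.05 pos [0.5843 0.066  0.015 ] open 1.003
shift cm [0.13 0.02 0.4 ] turn deg [-0.1   0.12 -0.22]
F [ 0.33 -0.24  0.62] M [ 0.012 -0.051  0.053] q [-0.11  0.14 -0.26  1.17 -0.   -0.22]
time: 5.75
eef_pos: [0.585, 0.0659, 0.016]
ee_rot: [-0.054, 0.999, -0.001, 0.002]
contact_force: [-0.4, -0.2, -0.1]
opening: 0.646
t 5.75 pos [0.585  0.0659 0.016 ] open 0.646
shift cm [  0.15   0.   -13.4 ] turn deg [-0.11  0.21 -0.21]
F [-0.39 -0.18 -0.14] M [0.067 0.003 0.024] q [-0.11  0.14 -0.26  1.17 -0.   -0.22]
```

```bash
python3 -m pendant '0 0 -1 0 0 0;0 0 -2 0 0 0;0 0 -2 0 0 0;0 0 -2 0 0 0;0 0 -2 0 0 0;0 0 -2 0 0 0;0 0 -2 0 0 0;0 0 0 0 0 0;0 0 0 0 0 0;0 0 0 0 0 0'
for i in 1 2 3; do python3 -m pendant '0 0 0 0 0 0' >/dev/null; python3 go.py .583 .066 .15 6.4;done
```

```text
time: 6.75
eef_pos: [0.5814, 0.0664, 0.151]
ee_rot: [-0.054, 0.999, -0.001, -0.001]
contact_force: [0.5, -1.0, -2.7]
opening: 0.646
t 6.85 pos [0.5808 0.0664 0.1498] open 0.649
shift cm [-0.21 -0.07 -0.02] turn deg [-0.05 -0.24 -0.21]
F [-0.36 -1.04 -2.59] M [ 0.015  0.059 -0.012] q [-0.11  0.06 -0.09  1.42 -0.   -0.22]
t 6.95 pos [0.5803 0.0665 0.1487] open 0.651
shift cm [-0.26 -0.08 -0.13] turn deg [-0.03 -0.33 -0.21]
F [-0.06  0.1  -3.09] M [ 0.025 -0.001 -0.082] q [-0.11  0.06 -0.1   1.42 -0.   -0.22]
t 7.05 pos [0.5798 0.0665 0.1479] open 0.646
shift cm [-0.31 -0.09 -0.21] turn deg [-0.01 -0.4  -0.21]
F [ 0.66  0.12 -3.14] M [-0.031 -0.057  0.003] q [-0.11  0.06 -0.1   1.42 -0.   -0.22]
```

```bash
python3 -m pendant '0 0 0 0 -6 0;0 0 0 0 -8 0;0 0 0 0 -8 0;0 0 0 0 -8 0;0 0 0 0 0 0;0 0 0 0 0 0'
python3 go.py .583 .066 .15 6.4
python3 - <<'E'
from h import *
b=shot('side')
cv2.imwrite('pics/t1.png',cv2.resize(b['color'][90:230,180:340],(640,560),interpolation=cv2.INTER_CUBIC)[:,:,::-1])
E
```

```text
time: 7.65
eef_pos: [0.5755, 0.0669, 0.1389]
ee_rot: [-0.052, 0.974, 0.013, 0.22]
contact_force: [1.2, -0.5, -2.0]
opening: 0.649
t 7.65 pos [0.5755 0.0669 0.1389] open 0.649
shift cm [-1.14 -0.17 -0.69] turn deg [ 0.14 25.44 -0.33]
F [ 1.24 -0.47 -2.01] M [-0.068  0.512 -0.015] q [-0.18 -0.56 -0.72  0.98  0.12 -0.26]
```

View pics/t1.png

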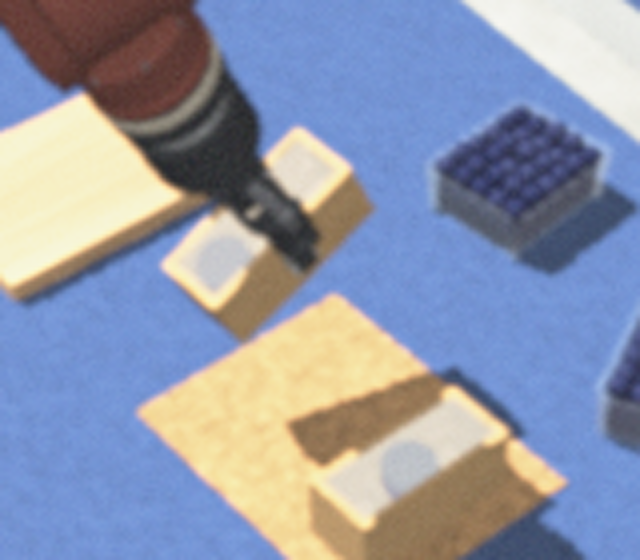

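The side view shows box_1 tipped. Its grey lid, at (220,260), is hard against the near, lower end, while the untouched box's lid stays central. I'll tip it a little further, level it, then check the moment.

```bash
python3 -m pendant '0 0 -.5 0 -4.5 0;0 0 0 0 0 0;0 0 0 0 0 0'
python3 -m pendant '0 0 -.3 0 7 0;0 0 -.3 0 7.5 0;0 0 -.3 0 7.5 0;0 0 -.3 0 6.5 0;0 0 0 0 0 0;0 0 0 0 0 0'
python3 go.py .583 .066 .17 6.4
for i in 1 2 3; do python3 -m pendant '0 0 0 0 0 0' >/dev/null; python3 -c "
from h import *
s=ctrl.get_state();print(s['moment'],s['contact_force'])";done
python3 - <<'E'
from h import *
b=shot('side')
cv2.imwrite('pics/t2.png',cv2.resize(b['color'][90:230,180:340],(640,560),interpolation=cv2.INTER_CUBIC)[:,:,::-1])
E
```

```text
time: 8.0
eef_pos: [0.5754, 0.0662, 0.1444]
ee_rot: [-0.051, 0.966, 0.016, 0.254]
contact_force: [0.6, -0.3, -2.9]
opening: 0.65
time: 8.6
eef_pos: [0.5785, 0.065, 0.1516]
ee_rot: [-0.053, 0.998, 0.003, 0.02]
contact_force: [-0.3, 0.3, -2.4]
opening: 0.651
t 8.6 pos [0.5785 0.065  0.1516] open 0.651
shift cm [-0.53  0.06 -1.82] turn deg [ 0.24  2.34 -0.29]
F [-0.28  0.29 -2.41] M [-0.021  0.07  -0.006] q [-0.12 -0.   -0.16  1.38  0.01 -0.23]
[-0.02558269  0.05864793 -0.04140189] [-0.84282427  1.05918651 -2.89765467]
[ 0.00685246  0.01033497 -0.05075748] [ 0.05101208  0.06741435 -3.41301539]
[ 0.01907517  0.03620302 -0.07256374] [ 0.44838045 -0.30921101 -2.93171895]
```

View pics/t2.png

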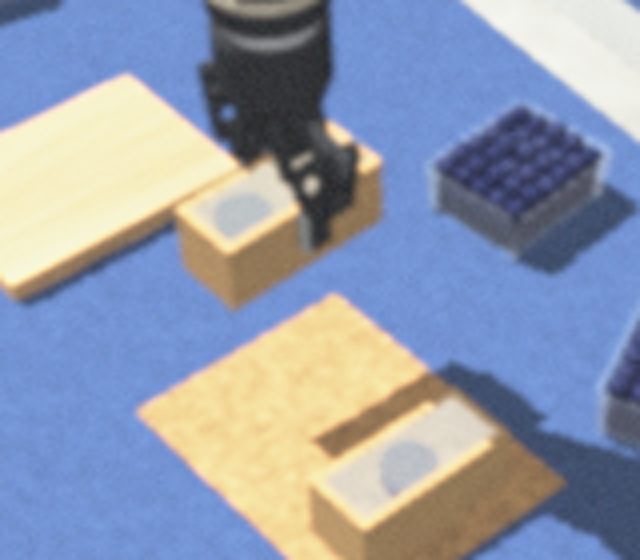

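Box_1's jar stays at the near end (lid at (243,212)) with the box level again, so box_1 is the loose one and goes to the crate.

```bash
python3 -m pendant '0 0 -1.5 0 1.2 3;0 -3 -1 0 .8 3;0 -3 0 0 0 3;0 -3 0 0 0 3;0 -3 0 0 0 3;0 -3 0 0 0 0;0 -3 0 0 0 0;0 -3 0 0 0 0;0 -3 0 0 0 0;0 -3 0 0 0 0;0 -3 0 0 0 0;0 0 0 0 0 0'
python3 go.py .517 -.353 .15 -8.8
```

```text
time: 10.15
eef_pos: [0.5411, -0.2425, 0.1889]
ee_rot: [0.081, 0.997, -0.0, 0.017]
contact_force: [0.4, 0.5, -3.5]
opening: 0.649
t 10.15 pos [ 0.5411 -0.2425  0.1889] open 0.649
shift cm [  0.72 -11.31   3.84] turn deg [ 0.12  1.9  -0.54]
F [ 0.38  0.51 -3.5 ] M [ 0.06   0.055 -0.018] q [-0.65  0.04 -0.05  1.46  0.02 -0.49]
```

```bash
python3 -m pendant '.2 -2.8 0 0 1 -.5;.2 -2.8 0 0 .9 0;.2 -2.8 .8 0 0 0;.1 -2.5 1 0 0 0;0 0 1 0 0 0;0 0 0 0 0 0;0 0 0 0 0 0'
python3 go.py .517 -.353 .08 -8.8
```

```text
time: 10.85
eef_pos: [0.5162, -0.3499, 0.1659]
ee_rot: [0.077, 0.997, -0.001, 0.004]
contact_force: [1.3, -0.0, -2.7]
opening: 0.649
t 10.85 pos [ 0.5162 -0.3499  0.1659] open 0.649
shift cm [-0.05 -0.28  8.59] turn deg [-0.13  0.48 -0.  ]
F [ 1.34 -0.03 -2.69] M [ 0.016 -0.001  0.042] q [-0.81  0.16  0.04  1.44  0.   -0.65]
```

```bash
python3 -m pendant '0 -.2 2.5 0 .4 0;0 0 2.5 0 0 0;0 0 2.5 0 0 0;0 0 2.5 0 0 0;0 0 2 0 0 0;0 0 .8 0 0 0;0 0 0 0 0 0;0 0 0 0 0 0'
python3 go.py .517 -.353 .018 -8.8
```

```text
time: 11.65
eef_pos: [0.522, -0.3469, 0.0429]
ee_rot: [0.072, 0.997, -0.004, 0.005]
contact_force: [-0.3, 0.4, -2.2]
opening: 0.648
t 11.65 pos [ 0.522  -0.3469  0.0429] open 0.648
shift cm [ 0.44 -0.66  2.49] turn deg [-0.45  0.63  0.5 ]
F [-0.29  0.41 -2.18] M [-0.005 -0.032  0.01 ] q [-0.79  0.22 -0.12  1.22  0.   -0.65]
```

```bash
python3 -m pendant '.4 -.6 .8 -.4 .6 .5;0 0 .6 0 0 0;0 0 .4 0 0 0;0 0 .2 0 0 0;0 0 0 0 0 0'
python3 go.py .517 -.353 .018 -8.8
```

```text
time: 12.15
eef_pos: [0.5185, -0.3546, 0.0249]
ee_rot: [0.077, 0.997, -0.002, 0.002]
contact_force: [0.2, 0.3, -2.4]
opening: 0.649
t 12.15 pos [ 0.5185 -0.3546  0.0249] open 0.649
shift cm [0.17 0.13 0.69] turn deg [-0.19  0.21 -0.06]
F [ 0.21  0.28 -2.44] M [-0.013 -0.038 -0.032] q [-0.81  0.25 -0.12  1.2  -0.   -0.65]
```

```bash
python3 -m pendant '.1 .1 .4 -.2 .2 0;0 0 .3 0 0 0;0 0 0 0 0 0;0 0 0 0 0 0'
python3 -m pendant '0 0 .2 0 0 0;0 0 0 0 0 0;0 0 0 0 0 0'
```

```text
time: 12.55
eef_pos: [0.518, -0.3537, 0.0182]
ee_rot: [0.077, 0.997, -0.0, 0.0]
contact_force: [-0.8, -0.1, -2.3]
opening: 0.647
time: 12.85
eef_pos: [0.5183, -0.3539, 0.0187]
ee_rot: [0.077, 0.997, -0.001, 0.001]
contact_force: [-0.4, -0.1, -2.9]
opening: 0.65
```

```bash
python3 go.py .517 -.353 .018 -8.8
```

```text
t 12.85 pos [ 0.5183 -0.3539  0.0187] open 0.65
shift cm [0.14 0.07 0.07] turn deg [-0.08  0.09 -0.04]
F [-0.35 -0.07 -2.89] M [-0.007 -0.07  -0.007] q [-0.81  0.26 -0.12  1.19 -0.   -0.65]
```

```bash
python3 -m pendant '0 0 .25 0 0 0;0 0 .1 0 0 0;0 0 0 0 0 0'; python3 -m pendant '0 0 .25 0 0 0;0 0 .1 0 0 0;0 0 0 0 0 0'
```

```text
time: 13.15
eef_pos: [0.5187, -0.3542, 0.0181]
ee_rot: [0.077, 0.997, -0.001, 0.001]
contact_force: [0.1, -0.6, -2.6]
opening: 0.646
time: 13.45
eef_pos: [0.5189, -0.3543, 0.0182]
ee_rot: [0.077, 0.997, -0.002, 0.001]
contact_force: [0.3, -0.0, -2.7]
opening: 0.65
```

```bash
python3 -m pendant '0 0 .5 0 0 0;0 0 .4 0 0 0'; python3 -m pendant '0 0 .3 0 0 0;0 0 .3 0 0 0'
```

```text
time: 13.65
eef_pos: [0.519, -0.3545, 0.018]
ee_rot: [0.077, 0.997, -0.002, 0.002]
contact_force: [-15.8, 10.6, 33.1]
opening: 0.646
time: 13.85
eef_pos: [0.5191, -0.3545, 0.0181]
ee_rot: [0.077, 0.997, -0.002, 0.002]
contact_force: [-13.6, 9.3, 29.9]
opening: 0.647
```

It is on the floor: pressing met 30 N at z = 0.018. I'll ease off and release.

```bash
python3 -m pendant '0 0 0 0 0 0;0 0 0 0 0 0'
python3 -m pendant '0 0 0 0 0 0;0 0 0 0 0 0;0 0 0 0 0 0;0 0 0 0 0 0;0 0 0 0 0 0;0 0 0 0 0 0' 0
python3 -m pendant '0 0 -1.5 0 0 0;0 0 -2 0 0 0;0 0 -2.5 0 0 0;0 0 -3 0 0 0;0 0 -3 0 0 0;0 0 -3 0 0 0;0 0 0 0 0 0'
python3 go.py .5825 -.081 .16 6.3
```

```text
time: 14.05
eef_pos: [0.5193, -0.3547, 0.0184]
ee_rot: [0.077, 0.997, -0.003, 0.002]
contact_force: [-0.1, -0.6, -3.1]
opening: 0.649
time: 14.65
eef_pos: [0.5193, -0.3548, 0.0168]
ee_rot: [0.077, 0.997, -0.003, 0.002]
contact_force: [-0.4, 0.1, 0.5]
opening: 1.001
time: 15.35
eef_pos: [0.5184, -0.3536, 0.1791]
ee_rot: [0.077, 0.997, -0.003, 0.003]
contact_force: [0.9, -0.5, 0.1]
opening: 1.001
t 15.35 pos [ 0.5184 -0.3536  0.1791] open 1.001
shift cm [-2.16 27.93  1.75] turn deg [ -0.39   0.3  -15.09]
F [ 0.93 -0.51  0.1 ] M [-0.025 -0.025  0.032] q [-0.81  0.17  0.08  1.47 -0.   -0.65]
```

```bash
python3 -m pendant '0 2 0 0 0 -7.5;0 4 0 0 0 -7.5;-1 4 0 0 0 0;-1 4 0 0 0 0;-1 4 0 0 0 0;-.5 4 0 0 0 0;0 2 .5 0 0 0;0 0 .5 0 0 0;0 0 0 0 0 0;0 0 0 0 0 0'
python3 go.py .5825 -.081 .09 6.3
python3 - <<'E'
from h import *
a=shot('top');b=shot('side')
cv2.imwrite('pics/c1.png',np.hstack([cv2.resize(a['color'][110:260,300:450],(400,400)),cv2.resize(b['color'][200:384,240:424],(400,400))])[:,:,::-1])
for p in(a,b):
    for r in ctrl.place_of('box_1',p): print(r['p'],r['location'],back(p,r['location'],.004))
    vs=[r for r in ctrl.trace('box_1',p)]
    for r in vs: print(r['p'],r['location'],fit([(p,r['region'])],(.5825,-.081,.11),.003,(.13,.056,.054)) if abs(back(p,r['location'],.03)[1]+.08)<.05 else '')
E
```

```text
time: 16.35
eef_pos: [0.5369, -0.1047, 0.1737]
ee_rot: [-0.059, 0.998, -0.007, 0.006]
contact_force: [1.1, 0.5, -0.2]
opening: 0.997
t 16.35 pos [ 0.5369 -0.1047  0.1737] open 0.997
shift cm [-4.71  1.94  8.4 ] turn deg [-0.79  0.64  0.43]
F [ 1.1   0.51 -0.22] M [-0.02   0.011  0.006] q [-0.43 -0.08 -0.19  1.44 -0.01 -0.55]
0.68 [283.3, 168.8] [ 0.58573511 -0.07830884  0.004     ]
0.61 [372.7, 189.3] [ 0.51633283 -0.35350364  0.004     ]
0.73 [278.9, 156.6] (array([ 0.59408864, -0.05042322, -0.33117375]), np.float64(0.6988664718043773))
0.6 [375.1, 188.1] 
0.8 [284.6, 213.9] [ 0.59160488 -0.08137554  0.004     ]
0.77 [327.5, 303.7] [ 0.51354207 -0.36156775  0.004     ]
0.64 [323.1, 302.1] [ 0.50760966 -0.3525339   0.004     ]
0.79 [282.8, 209.0] (array([ 0.57981492, -0.08134863,  0.12289273]), np.float64(0.08241021976058605))
0.65 [329.7, 296.5]
```

View pics/c1.png

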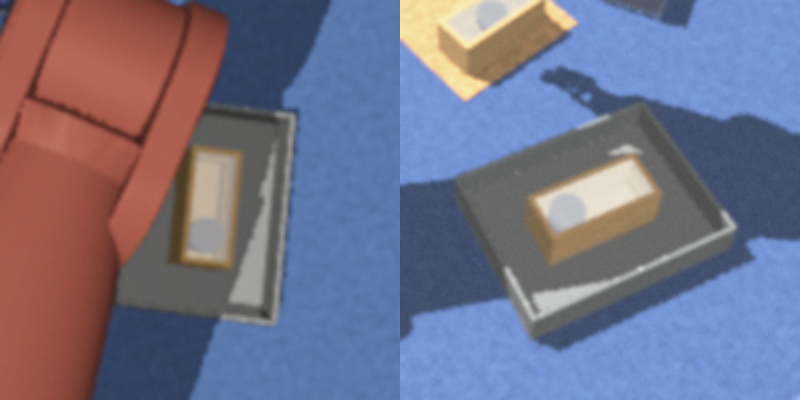

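Box_1 lies flat in the middle of the crate, with its jar lid at the near end in both views ((205,235) in the top crop, (567,210) in the side crop). Next is box_2.

```bash
python3 -m pendant '-2 .9 1 -.4 .3 .2;-2 .8 2 -.4 .3 .2;-.7 .2 2 0 0 0;0 0 2 0 0 0;0 0 0 0 0 0;0 0 0 0 0 0'
python3 go.py .5825 -.081 .09 6.3
```

```text
time: 17.25
eef_pos: [0.5844, -0.0825, 0.103]
ee_rot: [-0.053, 0.999, -0.0, 0.001]
contact_force: [0.1, 0.1, 0.8]
opening: 1.001
t 17.25 pos [ 0.5844 -0.0825  0.103 ] open 1.001
shift cm [0.17 0.17 1.3 ] turn deg [-0.03  0.12 -0.22]
F [0.12 0.08 0.81] M [-0.025  0.011  0.012] q [-0.36  0.09 -0.15  1.33  0.   -0.47]
```

```bash
python3 -m pendant '.2 .15 2 0 .1 -.2;0 0 2 0 0 0;0 0 2 0 0 0;.2 .1 1.7 0 .4 0;.2 .1 .8 0 .2 0;0 0 0 0 0 0;0 0 0 0 0 0'
python3 go.py .5825 -.081 .013 6.3
```

```text
time: 17.95
eef_pos: [0.5819, -0.0827, 0.0239]
ee_rot: [-0.054, 0.999, -0.003, -0.001]
contact_force: [0.9, 0.3, 0.4]
opening: 0.999
t 17.95 pos [ 0.5819 -0.0827  0.0239] open 0.999
shift cm [-0.08  0.17  1.09] turn deg [-0.32 -0.09 -0.13]
F [0.92 0.31 0.44] M [-0.029 -0.005  0.019] q [-0.36  0.14 -0.25  1.19 -0.01 -0.47]
```

```bash
python3 -m pendant '-.1 .15 .8 -.3 0 0;0 0 .2 0 0 0;0 0 0 0 0 0'
python3 -m pendant '0 0 0 0 0 0;0 0 0 0 0 0;0 0 0 0 0 0;0 0 0 0 0 0;0 0 0 0 0 0;0 0 0 0 0 0;0 0 0 0 0 0' 1
python3 -m pendant '0 0 -1 0 0 0;0 0 -2 0 0 0;0 0 -2 0 0 0;0 0 -2 0 0 0;0 0 -2 0 0 0;0 0 -2 0 0 0;0 0 -2 0 0 0;0 0 -1.5 0 0 0;0 0 0 0 0 0;0 0 0 0 0 0'
for i in 1 2 3; do python3 -m pendant '0 0 0 0 0 0' >/dev/null; python3 go.py .583 -.081 .16 6.3;done
```

```text
time: 18.25
eef_pos: [0.5843, -0.0816, 0.0154]
ee_rot: [-0.054, 0.999, -0.001, 0.001]
contact_force: [-0.2, -0.8, 0.5]
opening: 1.001
time: 18.95
eef_pos: [0.5847, -0.0817, 0.016]
ee_rot: [-0.054, 0.999, -0.001, 0.001]
contact_force: [-0.6, 0.0, 0.9]
opening: 0.651
time: 19.95
eef_pos: [0.5814, -0.0805, 0.1676]
ee_rot: [-0.054, 0.999, 0.0, -0.002]
contact_force: [0.0, 0.9, -3.8]
opening: 0.649
t 20.05 pos [ 0.5812 -0.0804  0.1668] open 0.648
shift cm [-0.18 -0.08  0.68] turn deg [ 0.07 -0.26 -0.12]
F [-1.03 -0.16 -3.3 ] M [0.009 0.006 0.022] q [-0.36  0.07 -0.06  1.45 -0.   -0.47]
t 20.15 pos [ 0.5807 -0.0802  0.1657] open 0.653
shift cm [-0.23 -0.11  0.57] turn deg [ 0.12 -0.34 -0.13]
F [-0.27  0.23 -4.15] M [-0.004  0.02  -0.043] q [-0.36  0.07 -0.06  1.45 -0.   -0.47]
t 20.25 pos [ 0.5802 -0.08    0.1647] open 0.648
shift cm [-0.27 -0.13  0.47] turn deg [ 0.16 -0.41 -0.13]
F [-0.23  0.45 -3.67] M [-0.037 -0.032 -0.003] q [-0.36  0.07 -0.06  1.45 -0.   -0.47]
```

```bash
python3 -m pendant '0 0 0 0 -6 0;0 0 0 0 -8 0;0 0 0 0 -8 0;0 0 0 0 -8 0;0 0 -.5 0 -4.5 0;0 0 0 0 0 0;0 0 0 0 0 0'
python3 go.py .583 -.081 .16 6.3
python3 - <<'E'
from h import *
b=shot('side')
cv2.imwrite('pics/t3.png',cv2.resize(b['color'][110:250,200:360],(640,560),interpolation=cv2.INTER_CUBIC)[:,:,::-1])
E
```

```text
time: 20.95
eef_pos: [0.575, -0.0791, 0.159]
ee_rot: [-0.05, 0.96, 0.019, 0.275]
contact_force: [-0.7, -0.4, -1.9]
opening: 0.649
t 20.95 pos [ 0.575  -0.0791  0.159 ] open 0.649
shift cm [-0.72 -0.27  0.32] turn deg [ 0.46 32.02 -0.32]
F [-0.73 -0.42 -1.86] M [-0.143  0.807 -0.041] q [-0.54 -0.66 -0.78  0.99  0.33 -0.57]
```

View pics/t3.png

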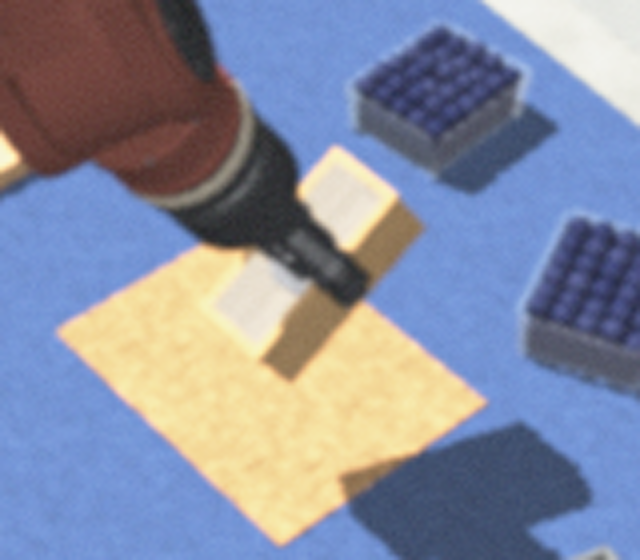

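Box_2's window is clear at its lower end (240,310). The lid stays mid-box under the fingers, so this jar is firm. I'll level the box and take it to the board.

```bash
python3 -m pendant '0 0 -.3 0 7.5 0;0 0 -.3 0 8 0;0 0 -.3 0 8 0;0 0 -.3 0 7.5 0;0 0 -.5 0 1 0;0 0 0 0 0 0;0 0 0 0 0 0'
python3 go.py .553 .3465 .18 5.4
python3 -m pendant '0 2.5 0 0 0 0;0 3 0 0 0 0;0 3.5 0 0 0 0;0 3.5 0 0 0 0;0 3.5 0 0 0 0;0 3.5 0 0 0 0;0 3.5 0 0 0 0;0 3.5 0 0 0 0;0 3.5 0 0 0 0;0 3 0 0 0 0;0 2 0 0 0 0;0 0 0 0 0 0'
python3 go.py .553 .3465 .16 5.4
```

```text
time: 21.7
eef_pos: [0.574, -0.078, 0.1658]
ee_rot: [-0.056, 0.998, 0.007, 0.006]
contact_force: [-0.1, 0.2, -3.3]
opening: 0.646
t 21.7 pos [ 0.574  -0.078   0.1658] open 0.646
shift cm [-2.67 42.44 -0.84] turn deg [0.74 0.72 1.01]
F [-0.11  0.22 -3.31] M [-0.081  0.02   0.042] q [-0.37  0.03 -0.1   1.44  0.02 -0.48]
time: 22.9
eef_pos: [0.5347, 0.2816, 0.1731]
ee_rot: [-0.054, 0.998, 0.007, 0.015]
contact_force: [0.6, -0.9, -2.7]
opening: 0.646
t 22.9 pos [0.5347 0.2816 0.1731] open 0.646
shift cm [-2.48  6.23  1.46] turn deg [0.74 1.74 0.81]
F [ 0.61 -0.92 -2.73] M [-0.065 -0.017 -0.019] q [ 0.26  0.07 -0.04  1.42  0.01  0.16]
```

```bash
python3 -m pendant '-.8 2 0 .4 .9 .4;-.8 2 0 .4 .8 .4;-.7 1.6 .5 0 0 0;0 .5 1 0 0 0;0 0 0 0 0 0;0 0 0 0 0 0'
python3 go.py .553 .3465 .06 5.4
```

```text
time: 23.5
eef_pos: [0.5522, 0.343, 0.1592]
ee_rot: [-0.046, 0.999, -0.001, 0.002]
contact_force: [-0.2, -0.2, -2.7]
opening: 0.645
t 23.5 pos [0.5522 0.343  0.1592] open 0.645
shift cm [-0.07  0.36  9.92] turn deg [-0.12  0.22 -0.1 ]
F [-0.2  -0.23 -2.71] M [-0.03  -0.019 -0.007] q [ 0.36  0.25  0.13  1.45 -0.    0.26]
```

```bash
python3 -m pendant '0 .3 2 0 .2 0;0 0 2 0 0 0;0 0 2 0 0 0;0 0 1.5 0 0 0;.2 0 1 0 .3 0;.2 0 .6 0 .3 0;0 0 0 0 0 0;0 0 0 0 0 0'
python3 go.py .553 .3465 .034 5.4
```

```text
time: 24.3
eef_pos: [0.5494, 0.3404, 0.0692]
ee_rot: [-0.044, 0.999, -0.001, -0.003]
contact_force: [-0.2, -1.7, -3.5]
opening: 0.651
t 24.3 pos [0.5494 0.3404 0.0692] open 0.651
shift cm [-0.43  0.58  3.52] turn deg [-0.1  -0.32 -0.37]
F [-0.21 -1.74 -3.51] M [0.052 0.007 0.004] q [ 0.35  0.28  0.    1.3  -0.    0.27]
```

```bash
python3 -m pendant '-.4 .6 1 0 -.3 -.3;0 0 .9 0 0 0;0 0 .6 0 0 0;0 0 .4 0 0 0;0 0 0 0 0 0'
python3 go.py .553 .3465 .033 5.4
```

```text
time: 24.8
eef_pos: [0.5541, 0.348, 0.0391]
ee_rot: [-0.047, 0.999, -0.0, 0.001]
contact_force: [0.1, -0.4, -4.2]
opening: 0.647
t 24.8 pos [0.5541 0.348  0.0391] open 0.647
shift cm [ 0.13 -0.14  0.61] turn deg [-0.06  0.14 -0.01]
F [ 0.09 -0.38 -4.17] M [ 0.008  0.023 -0.037] q [ 0.36  0.32 -0.01  1.24 -0.    0.27]
```

```bash
python3 -m pendant '.1 -.1 .4 0 .1 0;0 0 .2 0 0 0;0 0 0 0 0 0'; python3 -m pendant '0 0 .15 0 0 0'; python3 -m pendant '0 0 .15 0 0 0'
```

```text
time: 25.1
eef_pos: [0.5533, 0.3468, 0.0331]
ee_rot: [-0.047, 0.999, -0.0, 0.0]
contact_force: [-0.5, 1.3, -2.4]
opening: 0.647
time: 25.2
eef_pos: [0.5534, 0.3468, 0.033]
ee_rot: [-0.047, 0.999, -0.0, 0.001]
contact_force: [-10.4, -4.5, 17.1]
opening: 0.651
time: 25.3
eef_pos: [0.5533, 0.3468, 0.033]
ee_rot: [-0.047, 0.999, -0.001, 0.001]
contact_force: [-6.4, -3.4, 8.8]
opening: 0.647
```

It touched down at z = 0.033, as expected. Now release, back off and check.

```bash
python3 -m pendant '0 0 0 0 0 0'
python3 -m pendant '0 0 0 0 0 0;0 0 0 0 0 0;0 0 0 0 0 0;0 0 0 0 0 0;0 0 0 0 0 0;0 0 0 0 0 0' 0
python3 -m pendant '0 0 -1.5 0 0 0;0 0 -2 0 0 0;0 0 -2.5 0 0 0;0 0 -3 0 0 0;0 0 -3 0 0 0;0 0 -3 0 0 0;0 -3 -1 0 0 0;0 -4 0 0 0 0;0 -4 0 0 0 0;0 -4 0 0 0 0;0 -3 0 0 0 0;0 0 0 0 0 0'
python3 - <<'E'
from h import *
np.set_printoptions(precision=4,suppress=True)
a=shot('top');b=shot('side')
cv2.imwrite('pics/f1.png',np.hstack([cv2.resize(a['color'][90:290],(400,156)),cv2.resize(a['color'][120:260,80:220],(400,400))[:156*0+400][:156]])[:,:,::-1])
cv2.imwrite('pics/f2.png',np.hstack([cv2.resize(a['color'][120:260,80:220],(400,400)),cv2.resize(b['color'][90:190,150:250],(400,400))])[:,:,::-1])
for p in(a,b):
    for r in ctrl.place_of('box_1',p):
        l=r['location'];print(r['p'],l,back(p,l,.02),back(p,l,.005))
        
    for r in ctrl.trace('box_1',p):
        y=back(p,r['location'],.05)
        if y[1]>.2: print('bd',fit([(p,r['region'])],(.553,.346,.09),.02,(.13,.056,.054)))
        else: print('cr',fit([(p,r['region'])],(.518,-.353,-.15),.005,(.13,.056,.054)))
print(ctrl.get_state()['time'])
E
```

```text
time: 25.4
eef_pos: [0.5536, 0.3469, 0.0336]
ee_rot: [-0.047, 0.999, -0.0, 0.001]
contact_force: [0.4, 0.1, -3.2]
opening: 0.654
time: 26.0
eef_pos: [0.5552, 0.3474, 0.0351]
ee_rot: [-0.047, 0.999, 0.0, 0.003]
contact_force: [-0.6, -0.5, -0.3]
opening: 0.999
time: 27.2
eef_pos: [0.572, 0.163, 0.2162]
ee_rot: [-0.049, 0.999, 0.001, 0.008]
contact_force: [-0.6, 0.5, 0.2]
opening: 0.998
0.61 [371.3, 187.8] [ 0.5194 -0.3442  0.02  ] [ 0.521  -0.3491  0.005 ]
cr (array([ 0.5175, -0.3538, -0.1354]), np.float64(0.04561096848200141))
0.83 [326.0, 301.2] [ 0.5078 -0.3606  0.02  ] [ 0.5144 -0.3549  0.005 ]
0.71 [197.5, 132.8] [0.5507 0.3435 0.02  ] [0.5579 0.3602 0.005 ]
cr (array([ 0.5153, -0.355 , -0.1536]), np.float64(0.031338208878624596))
bd (array([0.5481, 0.3455, 0.1106]), np.float64(0.0354084702615135))
27.5
```

View pics/f2.png

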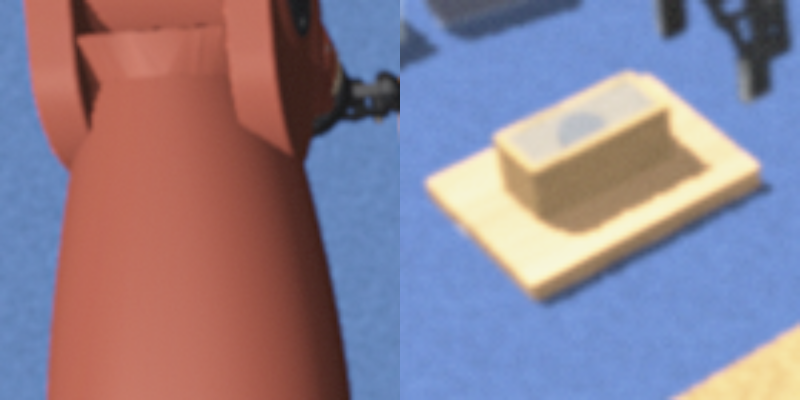

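The side view shows box_2 flat on the board with its lid central (580,130). The arm hides it in the top view. The side fit puts it about 2 mm from the board's centre, and the crate fit puts box_1 within about 3 mm of the crate's centre.

```bash
python3 -c "
from workcell import ctrl
print(ctrl.job_done())"
```

```text
the job is handed in; nothing more can be done
None
```

I handed the job in at about 27.5 s: the box with the loose jar is in the crate and the one with the firm jar is on the board. The hand-in reports no verdict.

- **Left box (box_1):** I lifted it and tipped it about 30°. The jar slid to the near end and stayed there once level, so I set it flat in the grey crate.
- **Right box (box_2):** I lifted it and tipped it about 32°. The jar stayed in the middle, so I set it flat on the display board.

**Last checks:**
- **Crate:** box_1 fitted within about 3 mm of the crate's centre in both views. Its jar was seen at the near end after release.
- **Board:** box_2 fitted within about 2 mm of the board's centre with its jar central. This is from the side view only, as the arm hid the board from the top camera.
- **Gripper:** open and clear of everything, with contact force near zero.

**What was off:**
- **Moment reading:** it was too noisy to tell the jars apart on its own, with only a slight change for box_1. I judged both jars from the pictures.
- **Crate placing:** I pressed box_1 onto the crate floor with about 35 N for a moment before easing off, because the force readings had not shown that it had already touched down.

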